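Make up the lens tray

ROBOT

A 6-joint arm with a two-finger parallel gripper is mounted at the origin on the work surface. World frame = base frame: x ahead of the robot, y to its left, z up, the work surface at z = 0. Lengths are in m, angles in degrees, forces in N, time in s.
With the tool pointing down it reaches from about 0.375 to 0.825 m from the base axis. Payload 5.5 kg.
Tool frame: the origin (TCP) lies midway between the tips of the shut fingers; the grasp point (between the pads) lies 19 mm behind it; z points along the fingers, y is the line along which they close (so a half turn about z gives the same grasp; the last joint's range is limited). The gripper opens to 85 mm and grips with 20 to 120 N. Pads are 22 mm wide; open, the fingers measure 114 mm over their backs; the gripper's body (76 mm by 85 mm) begins 54 mm behind the grasp point. The pads swing forward as they close: fully open they stand 13 mm farther back than shut.
Start: joints at [73.625, 17.962, -2.699, 69.339, 0, 90], TCP at [0.169, 0.576, 0.231] pointing down, gripper open.
Joint ranges: [-152.73, 152.73], [-39.44, 99.34], [-58.76, 71.6], [-118.89, 123.64], [-81.53, 83.1], [-180, 180]. Speed limits (degrees/s): [136.94, 136.94, 172.46, 180, 180, 180].

INTERFACE

Orientations are given as [roll, pitch, yaw] about the fixed x, y, z axes, in that order (R = Rz(yaw) Ry(pitch) Rx(roll)).
In Python, from station import arm, open_jaws, close_gripper, eyes, models gives the robot as it stands. The module is installed in compiled form; this text tells all that it offers. Calls block until the motion is done:
- arm.reach(position, orientation): joint-space move of the TCP to a pose.
- arm.move_straight(position, v=0.15, rot=None): straight line of the TCP; rot=None keeps the orientation; v is the mean speed in m/s.
- arm.set_joints(angles): joint-space move.
- open_jaws() and close_gripper(f_grip=None): open the fingers fully, or close them until they stop; f_grip is the grip in N (None keeps the last).
- arm.wait(seconds).
- arm.ik(position, orientation): joint angles nearest the present ones, or None.
- arm.observe(): the state.
- eyes.grab_frame(name): name is "scene" or "top" or "wrist"; returns a dict with "img" (420x560x3 uint8, blue, green, red), "camera_matrix" (3x3 intrinsics, pixels), "k1" (the pictures are not rectified: a ray, as slopes to the right and down, at radius r is drawn at 1 + k1 r^2 times it, then the intrinsics apply), "eye" and "rotation" of the camera in the world. Camera axes: x right, y down, z forward; pixel columns grow to the right and rows downward; lengths in m; the calibration is good to about 2 mm. A picture is of the moment at which its call begins. There is no depth.
A pose or a line that the arm cannot do raises arm.IKError and nothing moves.
- arm.sign_off(): hands the job in; it is judged then, once.
Trained networks look in the newest picture that a camera, given by its name, has taken for a name from the list of things; names that differ only in an ending like _2 or _b are one class to them, and where a whole thing is asked for, a point or a joint stands for the part that bears it (a point fixed in the world has none). Each returns a list of dicts, best first, with "score" (0 to 1); they miss things now and then, are a little off and sometimes report something else, mostly with a low value. They report only what shows in the picture. A call takes as long as a camera call. They do not tell look-alikes from the thing itself.
- models.masks_of(camera, label): "region" (420x560 bool, what is visible of it) and "extent" ([left, top, right, bottom] in pixels, round what is visible of it).
The state is a dict: "time": time; "q": joint angles; "dq": joint speeds; "effort": joint torques, N m; "ee_pos": TCP position; "orientation": TCP orientation; "ft_force": force on the tool from outside, world axes, zero at the start; "ft_torque": the same for the moment, N m; "width": opening from 0.0 (shut) to 1.0 (fully open); "grip_force": force on a finger pad.
Only numpy, scipy, OpenCV 4.12 (cv2) and the standard library are available. Lean on these libraries where they do the work, as an engineer would, in place of code of your own. Each camera call takes 0.05 s, during which the arm holds its last target. There are 200 camera calls.

TASK

One lens case already lies in the peach tray: leave it there and add more twin lens cases from the caddy's lower shelf until the tray's open bay holds exactly three, each lying flat on the bay's floor with its caps up, and leave the other lens cases on the shelf. Also stand the glass bottle upright, fully down in the tray's round well, setting it down gently and never tipping it over. Leave the plain rectangular compact and everything else where it is.

Things in the scene. Friction and masses are not known exactly. Their poses are not given: they have to be found in the camera images.
- caddy: fixed grey plastic two-level caddy, 310 mm wide (own y), 150 mm deep (own x), about 230 mm high with what stands on it; front faces its own -x. Origin: on the vanity top under its middle. Tall side walls stand only behind own x = +25 mm.
- caddy_shelf (a point): middle of the caddy's lower shelf, on its surface (28 mm up), axes as the caddy's. The shelf slopes up away from the front at 25 degrees, 88 mm long up the slope, 310 mm wide; at its low front edge a lip 12 mm high (square to the slope). Five pieces lie across it, against the lip, centres 60 mm apart in y.
- caddy_edge (a point): middle of the lower front edge of the caddy's flat upper level, 165 mm up. It hangs over the pieces on the lower shelf (4 mm behind their centres), so they are reached only from the front, by a tool leaning about 25 degrees (square to the slope).
- tray: fixed peach rigid silicone lens tray, 315 mm long (own y) x 110 mm (own x); floor 4 mm thick. Origin: under its centre. At -y an open rectangular bay with walls 5 mm thick and 14 mm high over the vanity top; at +y a block 70 mm long, 20 mm high, with one round well.
- tray_bay (a point): centre of the bay's floor (4 mm above the vanity top), axes as the tray's; the bay inside is 100 mm (x) by 240 mm (y).
- tray_well (a point): centre of the floor of the tray's round well: 52 mm across, 16 mm deep to its rim, floor 4 mm above the vanity top.
- case1: closed white plastic twin lens case, two round 30 mm wells with caps, joined by a 36 x 30 x 10 mm block: 66 mm long (own x), 30 mm wide (own y), 18 mm high (own z, caps up). Origin: centre of its underside, at mid length. This one already lies in the tray's bay at the start.
- case2: closed white plastic twin lens case, two round 30 mm wells with caps, joined by a 36 x 30 x 10 mm block: 66 mm long (own x), 30 mm wide (own y), 18 mm high (own z, caps up). Origin: centre of its underside, at mid length. Starts in one of five places side by side (60 mm apart) on the caddy's lower shelf, length up the slope, caps up, leaning with the shelf.
- case3: closed white plastic twin lens case, two round 30 mm wells with caps, joined by a 36 x 30 x 10 mm block: 66 mm long (own x), 30 mm wide (own y), 18 mm high (own z, caps up). Origin: centre of its underside, at mid length. Starts in one of five places side by side (60 mm apart) on the caddy's lower shelf, length up the slope, caps up, leaning with the shelf.
- case4: closed white plastic twin lens case, two round 30 mm wells with caps, joined by a 36 x 30 x 10 mm block: 66 mm long (own x), 30 mm wide (own y), 18 mm high (own z, caps up). Origin: centre of its underside, at mid length. Starts in one of five places side by side (60 mm apart) on the caddy's lower shelf, length up the slope, caps up, leaning with the shelf.
- case5: closed white plastic twin lens case, two round 30 mm wells with caps, joined by a 36 x 30 x 10 mm block: 66 mm long (own x), 30 mm wide (own y), 18 mm high (own z, caps up). Origin: centre of its underside, at mid length. Starts in one of five places side by side (60 mm apart) on the caddy's lower shelf, length up the slope, caps up, leaning with the shelf.
- bottle: upright amber glass perfume-style bottle, round, 44 mm across up to 60 mm high, shoulder to 74 mm, then a steel cap 26 mm across from 74 to 104 mm (top), the place to grip. Origin: centre of its underside, z up. Stands in front of the tray.
- compact: plain rectangular white plastic compact 66 x 38 x 18 mm, origin centre of underside; lies among the cases on the caddy's lower shelf. Not a lens case.
- jar: white ceramic jar with lid, 52 mm across, 60 mm high, standing beside the bottle; origin under its centre. Bystander.
- dish: white ceramic dish, 120 mm across, 25 mm high; origin under its centre. Bystander.
- tweezer: steel tweezer 107 mm long, 7 mm high, lying flat along own x; origin near its middle. Bystander.
- cup: white ceramic cup, 72 mm across, 95 mm high; origin under its centre. Bystander.
- brush: wooden hairbrush, 190 mm long (own x), 55 mm wide, 32 mm high, lying bristles down; origin at its middle, underneath. Bystander.
There are look-alikes about, which are no part of the job. What is shaped like the case4 but green is not meant.

How it is judged (in metres and radians):
At the end, for the whole second after the job is handed in: Exactly three lens cases, the first and two more, lie in the bay (centre inside, underside within 5 mm of its floor, tilt under 0.15 rad), the others on the lower shelf; the bottle stands in the well within 7 mm of its centre and 5 mm of its floor, tilt under 0.08 rad; all at rest (x of case1 in the frame of tray_bay between -0.05 and 0.05 m and y of case1 in the frame of tray_bay between -0.12 and 0.12 m and z of case1 in the frame of tray_bay between -0.004 and 0.005 m and angle between case1's own z axis and vertical below 0.15 rad and (((x of case2 in the frame of tray_bay between -0.05 and 0.05 m and y of case2 in the frame of tray_bay between -0.12 and 0.12 m and z of case2 in the frame of tray_bay between -0.004 and 0.005 m and angle between case2's own z axis and vertical below 0.15 rad) and (x of case3 in the frame of tray_bay between -0.05 and 0.05 m and y of case3 in the frame of tray_bay between -0.12 and 0.12 m and z of case3 in the frame of tray_bay between -0.004 and 0.005 m and angle between case3's own z axis and vertical below 0.15 rad) and (x of case4 in the frame of caddy_shelf between -0.03 and 0.04 m and y of case4 in the frame of caddy_shelf between -0.15 and 0.15 m and z of case4 in the frame of caddy_shelf between -0.018 and 0.03 m) and (x of case5 in the frame of caddy_shelf between -0.03 and 0.04 m and y of case5 in the frame of caddy_shelf between -0.15 and 0.15 m and z of case5 in the frame of caddy_shelf between -0.018 and 0.03 m)) or ((x of case2 in the frame of tray_bay between -0.05 and 0.05 m and y of case2 in the frame of tray_bay between -0.12 and 0.12 m and z of case2 in the frame of tray_bay between -0.004 and 0.005 m and angle between case2's own z axis and vertical below 0.15 rad) and (x of case3 in the frame of caddy_shelf between -0.03 and 0.04 m and y of case3 in the frame of caddy_shelf between -0.15 and 0.15 m and z of case3 in the frame of caddy_shelf between -0.018 and 0.03 m) and (x of case4 in the frame of tray_bay between -0.05 and 0.05 m and y of case4 in the frame of tray_bay between -0.12 and 0.12 m and z of case4 in the frame of tray_bay between -0.004 and 0.005 m and angle between case4's own z axis and vertical below 0.15 rad) and (x of case5 in the frame of caddy_shelf between -0.03 and 0.04 m and y of case5 in the frame of caddy_shelf between -0.15 and 0.15 m and z of case5 in the frame of caddy_shelf between -0.018 and 0.03 m)) or ((x of case2 in the frame of tray_bay between -0.05 and 0.05 m and y of case2 in the frame of tray_bay between -0.12 and 0.12 m and z of case2 in the frame of tray_bay between -0.004 and 0.005 m and angle between case2's own z axis and vertical below 0.15 rad) and (x of case3 in the frame of caddy_shelf between -0.03 and 0.04 m and y of case3 in the frame of caddy_shelf between -0.15 and 0.15 m and z of case3 in the frame of caddy_shelf between -0.018 and 0.03 m) and (x of case4 in the frame of caddy_shelf between -0.03 and 0.04 m and y of case4 in the frame of caddy_shelf between -0.15 and 0.15 m and z of case4 in the frame of caddy_shelf between -0.018 and 0.03 m) and (x of case5 in the frame of tray_bay between -0.05 and 0.05 m and y of case5 in the frame of tray_bay between -0.12 and 0.12 m and z of case5 in the frame of tray_bay between -0.004 and 0.005 m and angle between case5's own z axis and vertical below 0.15 rad)) or ((x of case2 in the frame of caddy_shelf between -0.03 and 0.04 m and y of case2 in the frame of caddy_shelf between -0.15 and 0.15 m and z of case2 in the frame of caddy_shelf between -0.018 and 0.03 m) and (x of case3 in the frame of tray_bay between -0.05 and 0.05 m and y of case3 in the frame of tray_bay between -0.12 and 0.12 m and z of case3 in the frame of tray_bay between -0.004 and 0.005 m and angle between case3's own z axis and vertical below 0.15 rad) and (x of case4 in the frame of tray_bay between -0.05 and 0.05 m and y of case4 in the frame of tray_bay between -0.12 and 0.12 m and z of case4 in the frame of tray_bay between -0.004 and 0.005 m and angle between case4's own z axis and vertical below 0.15 rad) and (x of case5 in the frame of caddy_shelf between -0.03 and 0.04 m and y of case5 in the frame of caddy_shelf between -0.15 and 0.15 m and z of case5 in the frame of caddy_shelf between -0.018 and 0.03 m)) or ((x of case2 in the frame of caddy_shelf between -0.03 and 0.04 m and y of case2 in the frame of caddy_shelf between -0.15 and 0.15 m and z of case2 in the frame of caddy_shelf between -0.018 and 0.03 m) and (x of case3 in the frame of tray_bay between -0.05 and 0.05 m and y of case3 in the frame of tray_bay between -0.12 and 0.12 m and z of case3 in the frame of tray_bay between -0.004 and 0.005 m and angle between case3's own z axis and vertical below 0.15 rad) and (x of case4 in the frame of caddy_shelf between -0.03 and 0.04 m and y of case4 in the frame of caddy_shelf between -0.15 and 0.15 m and z of case4 in the frame of caddy_shelf between -0.018 and 0.03 m) and (x of case5 in the frame of tray_bay between -0.05 and 0.05 m and y of case5 in the frame of tray_bay between -0.12 and 0.12 m and z of case5 in the frame of tray_bay between -0.004 and 0.005 m and angle between case5's own z axis and vertical below 0.15 rad)) or ((x of case2 in the frame of caddy_shelf between -0.03 and 0.04 m and y of case2 in the frame of caddy_shelf between -0.15 and 0.15 m and z of case2 in the frame of caddy_shelf between -0.018 and 0.03 m) and (x of case3 in the frame of caddy_shelf between -0.03 and 0.04 m and y of case3 in the frame of caddy_shelf between -0.15 and 0.15 m and z of case3 in the frame of caddy_shelf between -0.018 and 0.03 m) and (x of case4 in the frame of tray_bay between -0.05 and 0.05 m and y of case4 in the frame of tray_bay between -0.12 and 0.12 m and z of case4 in the frame of tray_bay between -0.004 and 0.005 m and angle between case4's own z axis and vertical below 0.15 rad) and (x of case5 in the frame of tray_bay between -0.05 and 0.05 m and y of case5 in the frame of tray_bay between -0.12 and 0.12 m and z of case5 in the frame of tray_bay between -0.004 and 0.005 m and angle between case5's own z axis and vertical below 0.15 rad))) and horizontal distance between bottle and tray_well below 0.007 m and z of bottle in the frame of tray_well between -0.004 and 0.005 m and angle between bottle's own z axis and vertical below 0.08 rad and linear speed of each of case1, case2, case3, case4, case5, bottle below 0.02 m/s); the robot touches nothing.
It fails at once if the compact or another bystander is moved more than 30 mm (distance of any of compact, jar, dish, tweezer, cup, brush from where it was at the start of the episode above 0.03 m).
It fails at once if the glass bottle is tipped more than about 35 degrees (angle between bottle's own z axis and vertical above 0.6 rad).
It fails at once if the glass bottle is banged into the tray (over 60 N) (contact force between bottle and tray above 60 N).
It also fails if it takes over 72 s, if anything falls off the work surface, if the arm or the gripper's body presses on something with over 40 N, if the wrist force passes 120 N, or if a joint passes its speed limit or range.

## Working session

There is one attempt and no reset: what is moved stays moved. The work goes in short steps, each a Python script; the robot and the scene stay as the last script left them, time stands still between calls to the robot, and variables do not carry over. Pictures are saved under pics/ and viewed, at most 13 in all, crops included, and the job is handed in when it is done.

```bash
mkdir -p pics
cat > h.py <<'E'
import numpy as np, cv2, pickle
from station import arm, open_jaws, close_gripper, eyes, models
def ray(f,u,v):
    K=f["camera_matrix"]; k=np.array(f["k1"]).ravel()[0]
    x=(u-K[0][2])/K[0][0]; y=(v-K[1][2])/K[1][1]
    s=cv2.undistortPoints(np.array([[[u,v]]],float),np.array(K,float),np.array([k,0,0,0],float))[0,0]
    d=np.array(f["rotation"])@np.array([s[0],s[1],1.]); return np.array(f["eye"]),d
def onz(f,u,v,z):
    e,d=ray(f,u,v); return e+d*(z-e[2])/d[2]
def proj(f,p):
    c=np.array(f["rotation"]).T@(np.array(p)-np.array(f["eye"])); s=c[:2]/c[2]
    s=s*(1+np.array(f["k1"]).ravel()[0]*(s@s)); K=np.array(f["camera_matrix"]); return K[:2,:2]@s+K[:2,2]
E
python3 - <<'E'
from h import *
fr={}
for c in ["scene","top"]:
    f=eyes.grab_frame(c); fr[c]=f; cv2.imwrite(f"pics/{c}0.png",f["img"])
    print(c,f["eye"],np.round(f["rotation"],3).tolist(),f["camera_matrix"],f["k1"])
    for l in ["caddy","tray","case1","bottle","compact","jar","dish","tweezer","cup","brush"]:
        for m in models.masks_of(c,l):
            if m["score"]>.3:
                ys,xs=np.nonzero(m["region"]); print(l,round(m["score"],2),m["extent"],len(xs),round(xs.mean(),1),round(ys.mean(),1))
pickle.dump(fr,open("fr.pkl","wb"))
print(arm.observe()["time"])
E
```

```text
scene [ 0.7211829  -0.7583973   1.44153703] [-149.938, 0.728, 10.077] [[446.06760449   0.         272.64864884]
 [  0.         446.06760449 204.24509008]
 [  0.           0.           1.        ]] -0.02111756074363954
caddy 0.97 [273.5, 112.2, 316.8, 210.9] 3332 300.6 162.2
tray 0.81 [244.1, 226.3, 292.8, 320.5] 2789 269.6 273.3
case1 0.68 [251.0, 286.9, 270.8, 303.8] 189 261.4 296.8
case1 0.66 [229.6, 181.9, 242.9, 195.3] 97 235.6 187.6
case1 0.63 [278.0, 164.5, 288.9, 173.7] 72 282.8 169.5
case1 0.52 [208.9, 205.8, 222.6, 223.1] 131 214.2 214.8
case1 0.42 [275.9, 189.4, 292.0, 200.9] 107 284.6 194.8
bottle 0.61 [227.7, 236.6, 243.0, 257.3] 215 233.3 246.9
jar 0.68 [222.4, 269.0, 239.7, 285.1] 216 227.9 274.6
dish 0.77 [318.4, 213.7, 352.3, 247.7] 790 334.0 228.2
dish 0.72 [241.3, 226.6, 293.0, 321.2] 2738 269.8 273.2
tweezer 0.44 [237.8, 208.1, 260.2, 218.5] 43 245.0 212.0
cup 0.95 [252.5, 89.1, 271.4, 119.5] 374 262.1 102.5
brush 0.63 [165.8, 346.9, 220.1, 371.2] 724 199.9 355.5
top [0.44124737 0.005283   1.3870875 ] [-173.649, -0.032, -89.955] [[412.45418419   0.         277.6999
[... 419 characters left out ...]
6.8, 222.5] 169 198.7 214.1
case1 0.53 [246.4, 200.8, 259.4, 217.6] 168 251.7 208.2
case1 0.51 [278.8, 273.9, 296.7, 293.8] 168 285.4 282.2
case1 0.49 [211.4, 204.9, 225.2, 221.2] 170 217.3 212.2
case1 0.49 [172.0, 212.1, 184.5, 230.1] 168 179.8 216.9
bottle 0.6 [321.1, 242.4, 334.2, 257.9] 134 325.3 249.8
compact 0.56 [230.7, 202.7, 240.5, 217.7] 205 235.0 210.6
jar 0.78 [349.0, 244.4, 363.6, 257.9] 172 354.8 248.8
dish 0.63 [266.5, 136.0, 301.4, 168.3] 933 282.8 150.4
dish 0.48 [347.0, 244.9, 362.7, 256.2] 223 355.0 249.1
cup 0.93 [102.0, 243.3, 138.2, 269.2] 605 119.7 257.2
brush 0.98 [430.0, 234.7, 447.9, 296.1] 725 438.3 259.3
brush 0.47 [293.2, 190.5, 386.1, 227.8] 2942 340.2 209.2
1.1
```

```bash
cat >> h.py <<'E'
from scipy.spatial.transform import Rotation as Ro
_r=eyes.grab_frame
def grab(c):
    f=_r(c); return fix(f)
def fix(f):
    f["rotation"]=Ro.from_euler("xyz",f["rotation"],degrees=True).as_matrix(); return f
E
python3 - <<'E'
from h import *
fr=pickle.load(open("fr.pkl","rb"))
for c,(a,b,d,e) in {"scene":(150,80,360,380-140+60),"top":(100,120,460,310)}.items():
    im=fr[c]["img"][b:e,a:d]; s=min(800/im.shape[1],600/im.shape[0]); print(s)
    cv2.imwrite(f"pics/{c}_crop.png",cv2.resize(im,None,fx=s,fy=s,interpolation=cv2.INTER_CUBIC))
f=fix(fr["top"])
for n,u,v,z in [("caseTray",367.9,212.4,.018),("bottle",325.3,249.8,.09),("jar",354.8,248.8,.06),("traycorn",295.8,189.8,.014),("tc2",391.2,226.7,.014),("cup",119.7,257.2,.095),("c",198.7,214.1,.06),("c",251.7,208.2,.06),("c",217.3,212.2,.06),("c",179.8,216.9,.06),("comp",235,210.6,.06)]:
    print(n,np.round(onz(f,u,v,z),3))
E
```

```text
2.727272727272727
2.2222222222222223
caseTray [ 0.582 -0.296  0.018]
bottle [ 0.457 -0.144  0.09 ]
jar [ 0.46  -0.242  0.06 ]
traycorn [ 0.658 -0.056  0.014]
tc2 [ 0.534 -0.373  0.014]
cup [0.434 0.493 0.095]
c [0.571 0.26  0.06 ]
c [0.591 0.089 0.06 ]
c [0.578 0.2   0.06 ]
c [0.562 0.32  0.06 ]
comp [0.583 0.143 0.06 ]
```

View pics/top_crop.png

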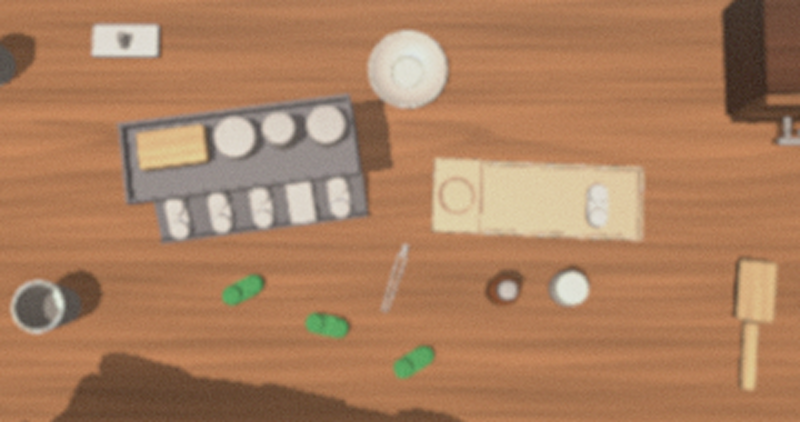

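View pics/scene_crop.png

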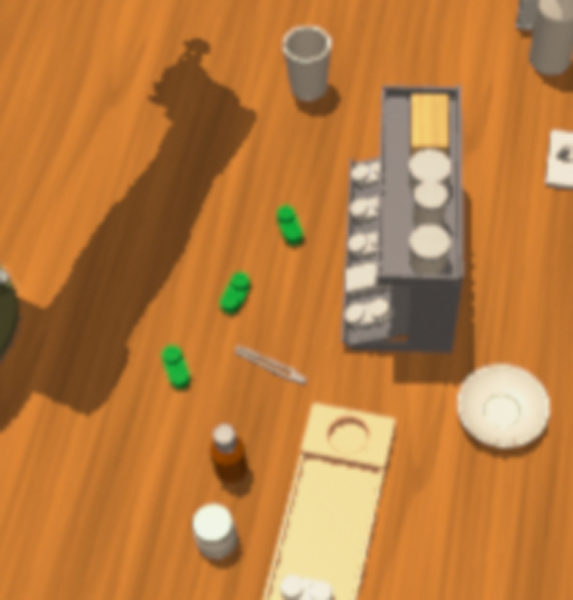

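Run:
```python
from h import *
o=arm.observe(); print(o["orientation"],o["time"],o["width"])
arm.reach([0.50,-0.17,0.36],[180,0,90])
o=arm.observe(); print(o["orientation"],o["q"],o["time"])
f=grab("wrist"); pickle.dump(f,open("w1.pkl","wb")); print(f["eye"],f["rotation"].tolist()); cv2.imwrite("pics/w1.png",f["img"])
for l in ["tray","case1","bottle","jar"]:
    for m in models.masks_of("wrist",l):
        if m["score"]>.3:
            ys,xs=np.nonzero(m["region"]); print(l,round(m["score"],2),m["extent"],len(xs),round(xs.mean(),1),round(ys.mean(),1))
# caddy-side view leaning
yaw=7.2; C=Ro.from_euler("z",yaw,degrees=True)
for s in (1,-1):
    y=np.array([0,s,0]); z=np.array([np.sin(.436),0,-np.cos(.436)]); R=C*Ro.from_matrix(np.c_[np.cross(y,z),y,z])
    e=R.as_euler("xyz",degrees=True); print(s,e, arm.ik([.54,.31,.06],e), arm.ik([.47,.27,.21],e))
```

```text
[-1.79997937e+02 -2.06784759e-03  1.63623447e+02] 1.1 0.9991413096501593
[-1.79989845e+02 -1.46717496e-02  9.00658159e+01] [-1.87112649e+01  9.01533758e+00  2.45845620e+00  8.34574554e+01
  1.06222713e-02  7.12229166e+01] 4.0
[ 0.49940111 -0.0997831   0.50233961] [[0.9999980150255283, 0.0016968821928572523, 0.001044287234025403], [0.0019188748848588263, -0.9613204543946063, -0.27542567396981027], [0.0005365297567167088, 0.2754271311134245, -0.9613218023026675]]
tray 0.92 [303.1, 83.8, 388.1, 283.7] 13116 342.0 177.4
case1 0.79 [159.3, 42.7, 198.7, 88.0] 1009 178.9 63.7
case1 0.65 [312.6, 237.1, 352.2, 254.7] 720 332.4 245.0
case1 0.52 [299.9, 85.3, 389.8, 283.6] 13202 342.0 177.3
bottle 0.87 [235.0, 140.6, 262.9, 179.2] 875 251.7 158.1
jar 0.63 [237.8, 202.3, 271.0, 241.8] 1072 256.1 220.6
1 [-180.           24.98095987 -172.8       ] [ 36.08234716  13.49685509 -39.72838712  14.58170352 -11.77005758
  26.56605761] [ 37.30643211  -5.15962586 -37.22814154  35.97955855 -12.23005948
  27.72576885]
-1 [180.         -24.98095987   7.2       ] [  36.08234716   13.49685509  -39.72838712   14.58170352  -11.77005758
 -153.43394239] [  37.30643211   -5.15962586  -37.22814154   35.97955855  -12.23005948
 -152.27423115]
```

View pics/w1.png

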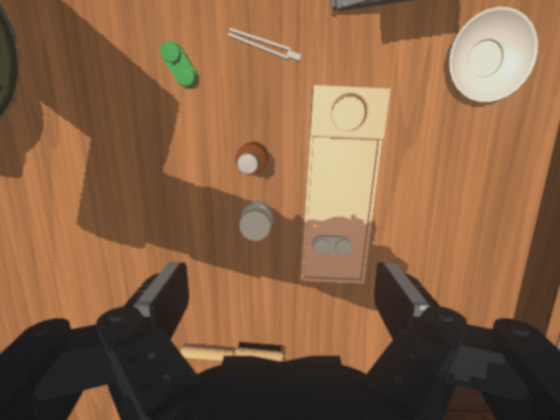

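```bash
cat >> h.py <<'E'
from scipy.optimize import minimize
def sil(f,parts,x,y,yaw):
    """silhouette: union of convex hulls of point sets (own frame) at pose; drawn at 4x"""
    M=np.zeros((1680,2240),np.uint8); R=Ro.from_euler("z",yaw,degrees=True)
    for P in parts:
        q=np.array([proj(f,R.apply(p)+[x,y,0]) for p in P])
        cv2.fillConvexPoly(M,cv2.convexHull((q*4+1.5).astype(np.float32)).round().astype(np.int32),1)
    return M
def box(x0,x1,y0,y1,z0,z1): return [[a,b,c] for a in(x0,x1) for b in(y0,y1) for c in(z0,z1)]
def cyl(r,z0,z1,cx=0,cy=0): return [[cx+r*np.cos(t),cy+r*np.sin(t),z] for t in np.linspace(0,6.283,33) for z in(z0,z1)]
def fit(views,parts,p0,useyaw=True):
    ms=[(f,cv2.resize(m.astype(np.uint8),None,fx=4,fy=4,interpolation=cv2.INTER_NEAREST)) for f,m in views]
    def c(p):
        t=0
        for f,m in ms:
            s=sil(f,parts,p[0]/1000,p[1]/1000,p[2] if useyaw else 0); t+=1-(s&m).sum()/(s|m).sum()
        return t/len(ms)
    p0=np.array(p0[:3 if useyaw else 2],float); n=len(p0)
    S=np.vstack([p0]+[p0+d for d in (np.eye(n)*6)])
    r=minimize(c,p0,method="Nelder-Mead",options=dict(initial_simplex=S,xatol=.1,fatol=1e-4)); return r.x,1-r.fun
def mask(c,l,near):
    b=[m for m in models.masks_of(c,l) if m["score"]>.3]
    k=lambda m:np.hypot((m["extent"][0]+m["extent"][2])/2-near[0],(m["extent"][1]+m["extent"][3])/2-near[1])
    return min(b,key=k)["region"]
TRAY=[box(-.055,.055,-.1575,.0875,0,.014),box(-.055,.055,.0875,.1575,0,.020)]
BOT=[cyl(.022,0,.06)+cyl(.013,.06,.074),cyl(.013,.06,.104)]
CASE=[cyl(.015,.004,.022,.018),cyl(.015,.004,.022,-.018),box(-.018,.018,-.015,.015,.004,.014)]
E
python3 - <<'E'
from h import *
w=pickle.load(open("w1.pkl","rb")); fr=pickle.load(open("fr.pkl","rb"))
t=grab("top"); T={l:mask("top",l,n) for l,n in dict(tray=(340,208),bottle=(326,250)).items()}
w=grab("wrist"); W={l:mask("wrist",l,n) for l,n in dict(tray=(345,180),bottle=(250,160),case1=(332,245)).items()}
for vs in ([(w,W)],[(t,T)],[(w,W),(t,T)]):
    print("tray",fit([(f,m["tray"]) for f,m in vs],TRAY,[596,-214,-2]))
    print("bottle",fit([(f,m["bottle"]) for f,m in vs],BOT,[457,-144],False))
print("case1",fit([(w,W["case1"])],CASE,[582,-296,0]))
for u,v in [(349,112)]: print("well rim",onz(w,u,v,.02))
print("cap",onz(w,248,163,.104),w["camera_matrix"][0][0])
p=cv2.imread("pics/w1.png")[75:290,225:400]; cv2.imwrite("pics/w1c.png",cv2.resize(p,None,fx=2.75,fy=2.75,interpolation=cv2.INTER_CUBIC))
# look at the caddy
arm.reach([0.45,0.20,0.20],[180,25,-172.8])
f=grab("wrist"); pickle.dump(f,open("w2.pkl","wb")); cv2.imwrite("pics/w2.png",f["img"])
for l in ["case1","compact"]:
    for m in models.masks_of("wrist",l):
        if m["score"]>.3:
            ys,xs=np.nonzero(m["region"]); print(l,round(m["score"],2),m["extent"],len(xs),round(xs.mean(),1),round(ys.mean(),1))
print(arm.observe()["time"],f["eye"])
E
```

```text
tray (array([ 594.30935733, -209.29241675,   -2.36261996]), np.float64(0.9350575535704696))
bottle (array([ 457.07579989, -151.4347847 ]), np.float64(0.9591579830757395))
tray (array([ 595.01629256, -207.48795662,   -1.22572168]), np.float64(0.5516192345436702))
bottle (array([ 456.59767044, -150.24798113]), np.float64(0.9168730102582243))
tray (array([ 594.26314375, -208.92264505,   -2.37192987]), np.float64(0.7410577000514678))
bottle (array([ 456.59316683, -150.87727332]), np.float64(0.9299018863931114))
case1 (array([ 584.7693789 , -299.34800869,   -1.93009136]), np.float64(0.9410693593775865))
well rim [ 0.5987744  -0.08772868  0.02      ]
cap [ 0.45758069 -0.15144556  0.104     ] 314.18205181197317
case1 0.89 [257.1, 197.3, 284.3, 255.3] 1360 270.7 226.4
case1 0.89 [279.3, 94.6, 347.3, 143.8] 2050 314.7 117.6
case1 0.81 [156.8, 201.3, 189.0, 257.9] 1499 172.4 227.5
case1 0.79 [134.8, 13.9, 216.1, 73.4] 3140 177.1 41.0
case1 0.73 [361.5, 198.8, 391.3, 255.2] 1457 376.5 225.7
case1 0.59 [310.1, 196.3, 339.2, 256.1] 1328 323.0 226.3
compact 0.69 [201.0, 201.0, 237.6, 259.3] 1912 220.0 227.2
6.2583 [0.32736659 0.1840577  0.30024561]
```

View pics/w2.png

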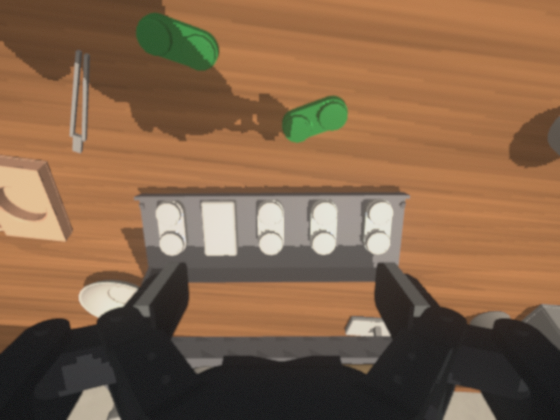

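```bash
cat > row.py <<'E'
from h import *
T=Ro.from_euler("y",-25,degrees=True)
def pts(P,y,z0): return (T.apply(np.array(P)-[0,0,0])+[0,y,z0]).tolist()
C0=[cyl(.015,0,.018,.018),cyl(.015,0,.018,-.018),box(-.018,.018,-.015,.015,0,.010)]
def ROW(z0): return [pts(P,y,z0) for y in(-.12,0,.06,.12) for P in C0]+[pts(box(-.033,.033,-.019,.019,0,.018),-.06,z0)]
E
python3 - <<'E'
from row import *
def view(name):
    f=grab("wrist"); cv2.imwrite(f"pics/{name}.png",f["img"])
    M=np.zeros((420,560),bool)
    for l in("case1","compact"):
        for m in models.masks_of("wrist",l):
            e=m["extent"]
            if m["score"]>.3 and m["region"].sum()<6000:
                hit=sum(cv2.resize(sil(f,[P],.56,.205,7.2),(560,420),interpolation=cv2.INTER_NEAREST)[m["region"]].sum() for P in ROW(.0234))
                if hit>.3*m["region"].sum(): M|=m["region"]
    return f,M
a=view("a")
arm.reach([0.36,0.20,0.16],[180,38,-172.8]); b=view("b")
print(a[1].sum(),b[1].sum(),arm.observe()["time"])
pickle.dump((a,b),open("ab.pkl","wb"))
for z in (.019,.0234,.028):
    for n,v in(("a",[a]),("b",[b]),("ab",[a,b])): print(z,n,fit(v,ROW(z),[560,205,7.2]))
E
```

```text
Traceback (most recent call last):
station.IKError: the arm cannot take that pose within its joint ranges
```

```bash
cat > view.py <<'E'
from row import *
def view(name,guess=(.56,.205,7.2)):
    f=grab("wrist"); cv2.imwrite(f"pics/{name}.png",f["img"])
    M=np.zeros((420,560),bool)
    for l in("case1","compact"):
        for m in models.masks_of("wrist",l):
            if m["score"]>.3 and m["region"].sum()<6000:
                hit=sum(cv2.resize(sil(f,[P],*guess),(560,420),interpolation=cv2.INTER_NEAREST)[m["region"]].sum() for P in ROW(.0234))
                if hit>.3*m["region"].sum(): M|=m["region"]
    return f,M
E
python3 - <<'E'
from view import *
a=view("a")
for p,o in [([0.40,0.20,0.2],[180,36,-172.8]),([0.46,0.19,0.14],[180,33,-172.8]),([0.46,0.19,0.34],[180,5,-172.8])]:
    if arm.ik(p,o) is not None: print(p); arm.reach(p,o); break
b=view("b")
print(a[1].sum(),b[1].sum(),arm.observe()["time"])
pickle.dump((a,b),open("ab.pkl","wb"))
for z in (.019,.0234,.028):
    for n,v in(("a",[a]),("b",[b]),("ab",[a,b])): print(z,n,fit(v,ROW(z),[560,205,7.2]))
E
```

```text
[0.4, 0.2, 0.2]
7336 5797 7.075
0.019 a (array([593.13917677, 206.08757261,   8.11187245]), np.float64(0.8421354408802108))
0.019 b (array([599.01835733, 206.05608165,   8.23484226]), np.float64(0.8056442820802173))
0.019 ab (array([594.52216923, 206.07574447,   8.35332634]), np.float64(0.811450571110008))
0.0234 a (array([589.0470078 , 206.30344898,   8.46513335]), np.float64(0.8671298440636097))
0.0234 b (array([591.65655311, 206.32192352,   8.7141276 ]), np.float64(0.8430950947507239))
0.0234 ab (array([590.40375052, 206.23679448,   8.67161917]), np.float64(0.8496877173820898))
0.028 a (array([586.14899479, 206.42931571,   8.60510084]), np.float64(0.8644721751744985))
0.028 b (array([587.28880967, 206.21406639,   9.11612618]), np.float64(0.8463176140324434))
0.028 ab (array([586.22815498, 206.27499058,   8.78543648]), np.float64(0.8536882136713243))
```

Run:
```python
from view import *
a,b=pickle.load(open("ab.pkl","rb")); out=[]
for (f,M) in (a,b):
    im=cv2.resize(f["img"],None,fx=4,fy=4,interpolation=cv2.INTER_CUBIC)
    for P in ROW(.0234):
        s=sil(f,[P],.5904,.2062,8.6); cv2.drawContours(im,cv2.findContours(s,0,2)[0],-1,(0,0,255),2)
    m=cv2.resize(M.astype(np.uint8),None,fx=4,fy=4); cv2.drawContours(im,cv2.findContours(m,0,2)[0],-1,(0,255,0),2)
    ys,xs=np.nonzero(m); im=im[ys.min()-40:ys.max()+40,xs.min()-60:xs.max()+60]; out.append(cv2.resize(im,(800,int(800*im.shape[0]/im.shape[1]))))
cv2.imwrite("pics/ov.png",np.vstack(out)[:600])
```

```text
(no output)
```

View pics/ov.png

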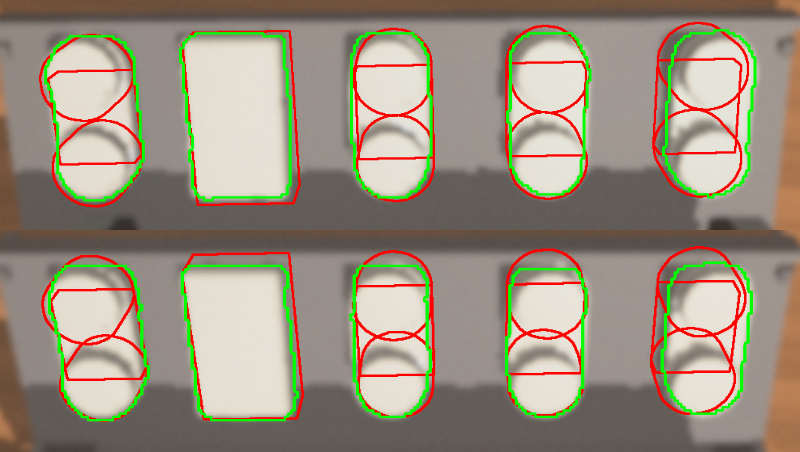

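Run:
```python
from view import *
a,b=pickle.load(open("ab.pkl","rb"))
Ms=[]
for f,M in(a,b):
    n,L,st,ce=cv2.connectedComponentsWithStats(M.astype(np.uint8)); k=[i for i in range(1,n) if st[i,4]>400]; k.sort(key=lambda i:ce[i][0]); Ms.append([L==i for i in k]); print([ (ce[i].round(1).tolist(),st[i,4]) for i in k])
for i in range(5):
    best=[]
    for z in np.arange(.010,.034,.004):
        P=[pts(q,0,z) for q in (C0 if i!=1 else [box(-.033,.033,-.019,.019,0,.018)])]
        g=np.array([590,206])+ (i-2)*60*np.array([-.149,.989])
        p,s=fit([(a[0],Ms[0][i]),(b[0],Ms[1][i])],P,[*g,8]); best.append((round(s,4),round(z,3),p.round(1).tolist()))
    print(i,sorted(best)[::-1][:3])
```

```text
[([172.4, 228.1], np.int32(1446)), ([219.8, 227.8], np.int32(1853)), ([270.8, 227.4], np.int32(1341)), ([323.2, 226.7], np.int32(1281)), ([377.2, 226.9], np.int32(1415))]
[([176.2, 221.3], np.int32(1182)), ([219.7, 222.1], np.int32(1496)), ([266.1, 221.1], np.int32(1021)), ([314.0, 221.6], np.int32(1012)), ([363.4, 220.4], np.int32(1086))]
0 [(np.float64(0.929), np.float64(0.022), [608.7, 87.9, 6.9]), (np.float64(0.9271), np.float64(0.026), [604.3, 89.1, 5.9]), (np.float64(0.9176), np.float64(0.018), [612.9, 86.4, 6.4])]
1 [(np.float64(0.9142), np.float64(0.022), [602.7, 145.0, 7.1]), (np.float64(0.9106), np.float64(0.018), [606.2, 144.5, 7.9]), (np.float64(0.9013), np.float64(0.014), [609.8, 143.7, 8.2])]
2 [(np.float64(0.9209), np.float64(0.022), [592.4, 204.6, 8.2]), (np.float64(0.9172), np.float64(0.026), [587.3, 204.3, 7.9]), (np.float64(0.9124), np.float64(0.018), [596.3, 205.0, 6.7])]
3 [(np.float64(0.9065), np.float64(0.022), [584.4, 266.8, 8.2]), (np.float64(0.9031), np.float64(0.018), [588.8, 268.0, 7.3]), (np.float64(0.8936), np.float64(0.026), [580.5, 265.8, 8.3])]
4 [(np.float64(0.9222), np.float64(0.018), [579.7, 332.7, 8.1]), (np.float64(0.9195), np.float64(0.022), [575.1, 330.5, 8.6]), (np.float64(0.9109), np.float64(0.014), [583.9, 334.9, 7.5])]
```

```bash
cat > act.py <<'E'
from h import *
yaw=7.9; C=Ro.from_euler("z",yaw,degrees=True)
n=C.apply([-np.sin(np.radians(25)),0,np.cos(np.radians(25))]); Y=C.apply([0,1,0]); S=C.apply([np.cos(np.radians(25)),0,np.sin(np.radians(25))])
O=[180,25,-180+yaw]
def st(t=""):
    o=arm.observe(); print(t,"t",round(o["time"],2),"pos",np.round(o["ee_pos"],4),"F",np.round(o["ft_force"],1),"w",round(o["width"],3),"g",round(o["grip_force"],1))
    return o
def pick(P,off):
    T=np.array(P)+.003*n+off*Y
    arm.reach(T+.10*n,O); arm.move_straight(T+.03*n,v=.2); arm.move_straight(T,v=.08); st("down")
    close_gripper(40); st("grip")
E
python3 - <<'E'
from act import *
pick([.5751,.3305,.0225],.014)
f=grab("wrist"); cv2.imwrite("pics/g1.png",f["img"])
E
```

```text
down t 8.95 pos [0.5716 0.3439 0.0244] F [-0.4  0.  -0. ] w 1.002 g 0.0
grip t 9.48 pos [0.5721 0.3389 0.0279] F [-22.3 -18.8  38.5] w 0.466 g 38.1
```

View pics/g1.png

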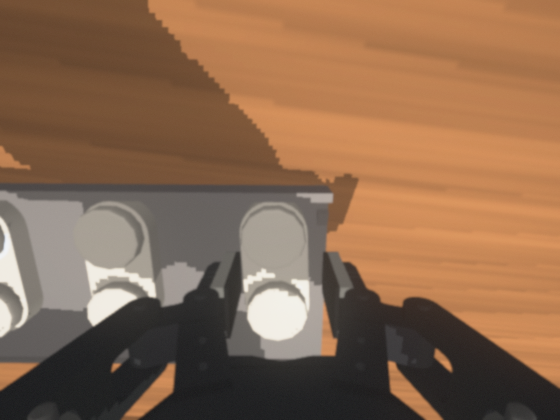

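Run:
```python
from act import *
open_jaws(); o=st("open")
arm.move_straight(np.array([.5751,.3305,.0225])+.014*Y+.10*n,v=.2)
f=grab("wrist"); cv2.imwrite("pics/g2.png",f["img"]); pickle.dump(f,open("g2.pkl","wb"))
for m in models.masks_of("wrist","case1"):
    if m["score"]>.3: print(m["score"],m["extent"])
im=f["img"][120:360,160:480]; cv2.imwrite("pics/g2c.png",cv2.resize(im,None,fx=2.5,fy=2.5,interpolation=cv2.INTER_CUBIC))
```

```text
open t 10.05 pos [0.5718 0.3442 0.0249] F [-0.5 -0.4  0.2] w 1.001 g 0.0
0.88 [64.4, 166.0, 120.5, 258.5]
0.83 [249.1, 173.9, 290.5, 255.3]
0.82 [54.6, 0.0, 174.4, 64.2]
0.72 [152.7, 166.0, 199.9, 259.4]
```

View pics/g2c.png

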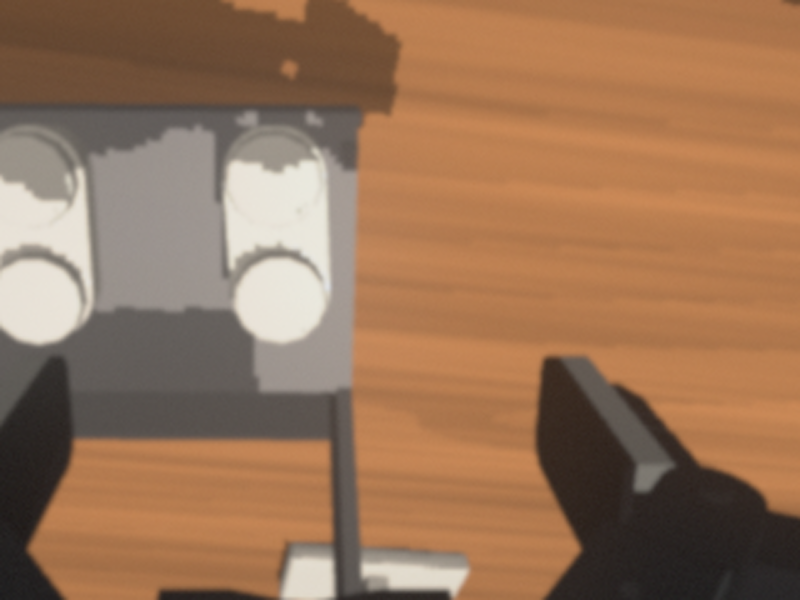

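Run:
```python
from act import *; from row import *
f=pickle.load(open("g2.pkl","rb"))
models.masks_of
m=mask("wrist","case1",(270,215))
for z in (.022,.028):
    print(z,fit([(f,m)],[pts(q,0,z) for q in C0],[572,338,7.9]))
m2=mask("wrist","case1",(176,212))
print("next",fit([(f,m2)],[pts(q,0,.028) for q in C0],[580,266,7.9]), st())
```

```text
0.022 (array([571.11460181, 336.18703668,  11.02261154]), np.float64(0.960609152692478))
0.028 (array([567.30799344, 335.60660968,   9.96255449]), np.float64(0.9308036948946291))
 t 10.88 pos [0.5308 0.3379 0.1113] F [-0.7 -0.5 -0.4] w 0.998 g 0.0
next (array([576.97323685, 265.08629353,   5.95018421]), np.float64(0.9374400370529659)) {'time': 10.8833, 'q': array([ 39.08928274,  10.41873703, -35.10303783,  22.88464482,
       -12.64842957,  28.76832322]), 'dq': array([-0.14130333, -0.13088427,  0.19825845,  0.18777799, -0.05987946,
       -0.03034033]), 'effort': array([ 5.50825323e-02, -4.39595497e+01,  3.20096540e+01, -3.78871098e+00,
       -8.36625975e-01, -8.76831764e-04]), 'ee_pos': array([0.53081947, 0.33786839, 0.11132059]), 'orientation': array([-179.91450749,   24.87141672, -172.08175369]), 'ft_force': array([-0.68393124, -0.47996425, -0.39973766]), 'ft_torque': array([-0.04970262,  0.38956872,  0.00323872]), 'grip_force': 0.0, 'width': 0.9981345309064057}
```

```bash
cat >> act.py <<'E'
def pick2(P,off,h):
    T=np.array(P)+h*n+off*Y
    arm.reach(T+.08*n,O); arm.move_straight(T,v=.12); st("down")
    close_gripper(40); return T,st("grip")
E
python3 - <<'E'
from act import *
T,o=pick2([.5695,.336,.025],.005,.0045)
f=grab("wrist"); cv2.imwrite("pics/g3.png",f["img"])
if o["width"]<.40 and o["width"]>.3:
    p=np.array(o["ee_pos"]); arm.move_straight(T+.06*n,v=.12); o=st("lift"); f=grab("wrist"); cv2.imwrite("pics/g4.png",f["img"])
    for m in models.masks_of("wrist","case1"):
        if m["score"]>.3: print(m["score"],m["extent"])
E
```

```text
down t 11.95 pos [0.5671 0.3409 0.0296] F [0.1 0.4 0.2] w 1.002 g 0.0
grip t 12.51 pos [0.567  0.3405 0.0298] F [-3.6 -2.   6.5] w 0.333 g 39.5
lift t 13.21 pos [0.5417 0.3372 0.0833] F [-0.2 -0.8 -0.4] w 0.334 g 39.8
0.92 [34.8, 179.9, 104.4, 283.3]
0.88 [135.2, 178.7, 192.8, 285.2]
0.87 [16.2, 0.0, 157.1, 66.2]
0.82 [248.4, 206.4, 313.1, 338.3]
```

```bash
cat >> act.py <<'E'
TR=Ro.from_euler("z",-2.37,degrees=True); T0=np.array([.5943,-.2091,0])
def tray(x,y,z): return T0+TR.apply([x,y,z])
OT=[180,0,87.63]
def held_dx(f,o,lab=(281,272)):
    """case offset along tool x, matching the seen front end of the held case"""
    m=mask("wrist","case1",lab); ys,xs=np.nonzero(m); R=Ro.from_euler("xyz",o["orientation"],degrees=True)
    P=np.array(cyl(.015,-.015,-.006,.018)+cyl(.015,-.015,-.006,-.018))
    def rows(dx):
        q=np.array([proj(f,R.apply(p+[dx,0,0])+o["ee_pos"]) for p in P]); return q[:,1].min(),q[:,1].max(),q[:,0].mean()
    r={d:np.round(rows(d/1000),1) for d in range(-12,13,3)}; print("mask rows",ys.min(),ys.max(),"cols",xs.min(),xs.max()); print({k:v.tolist() for k,v in r.items()})
    k=sorted(r); v=[r[i][0] for i in k]; i=np.argsort(v); return np.interp(ys.min(),np.array(v)[i],np.array(k)[i])/1000
def lower(p,z0,z1,lim=3,step=.002,v=.05):
    """descend in small steps until the upward force grows"""
    f0=arm.observe()["ft_force"][2]; z=z0
    while z>z1:
        z-=step; arm.move_straight([p[0],p[1],z],v=v); F=arm.observe()["ft_force"][2]-f0
        if F>lim: break
    st("lowered F%.1f"%F); return z
E
python3 - <<'E'
from act import *
o=arm.observe(); f=grab("wrist"); dx=held_dx(f,o); print("dx",dx)
pickle.dump(dx,open("dx.pkl","wb"))
print(arm.ik([.45,0,.3],OT), arm.ik(tray(0,.0445,.1),OT))
arm.move_straight(np.array(o["ee_pos"])+.10*n,v=.25); arm.reach([.45,0,.3],OT)
p=tray(0,.0445,0)
arm.reach([p[0],p[1],.12],OT); st()
f=grab("wrist"); cv2.imwrite("pics/g5.png",f["img"])
E
```

```text
mask rows 202 341 cols 249 314
{-12: [232.7, 365.3, 281.7], -9: [226.5, 360.2, 281.7], -6: [220.3, 355.1, 281.7], -3: [214.0, 349.9, 281.7], 0: [207.7, 344.7, 281.7], 3: [201.2, 339.4, 281.7], 6: [194.7, 334.0, 281.7], 9: [188.1, 328.6, 281.7], 12: [181.4, 323.1, 281.8]}
dx 0.0026307692307692256
[  0.           0.51478928 -14.5402455   74.94496522   0.
  92.37      ] [-15.43873668  24.43359948 -11.11648078  54.44991974   0.
  76.93126332]
 t 16.4 pos [ 0.5964 -0.1638  0.121 ] F [ 0.3 -0.2 -0. ] w 0.336 g 39.9
```

View pics/g5.png

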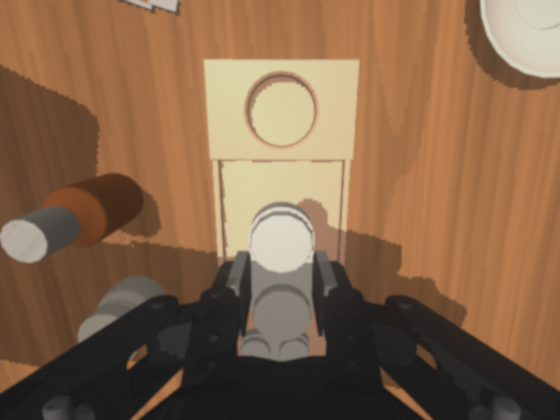

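```bash
cat >> act.py <<'E'
def place(ty,dx):
    p=tray(0,ty-dx,0)
    arm.move_straight([p[0],p[1],.03],v=.15); z=lower(p,.022,.003)
    open_jaws(); st("open"); arm.move_straight([p[0],p[1],.12],v=.2); return z
E
python3 - <<'E'
from act import *
f=grab("wrist"); print("well rim",onz(f,282,108,.02), "model",tray(0,.1225,0))
place(.0445,.0026)
f=grab("wrist"); cv2.imwrite("pics/g6.png",f["img"])
for m in models.masks_of("wrist","case1"):
    if m["score"]>.3:
        print(m["score"],m["extent"], fit([(f,m["region"])],CASE,[*(onz(f,(m["extent"][0]+m["extent"][2])/2,(m["extent"][1]+m["extent"][3])/2,.015)[:2]*1000),88]))
E
```

```text
well rim [ 0.60002078 -0.08511416  0.02      ] model [ 0.59936568 -0.08670478  0.        ]
lowered F14.0 t 19.6 pos [ 0.5961 -0.1672  0.0057] F [-4.6  1.9 13.9] w 0.335 g 41.4
open t 20.19 pos [ 0.5959 -0.1672  0.0038] F [-0.2  0.1  0.4] w 0.999 g 0.0
0.73 [240.2, 327.8, 312.7, 359.9] (array([ 584.16328496, -298.05327017,  174.55360854]), np.float64(0.8384452606231606))
0.71 [265.4, 170.4, 299.6, 246.4] (array([ 595.65005471, -167.59595047,   89.38726836]), np.float64(0.8890031751710568))
```

View pics/g6.png

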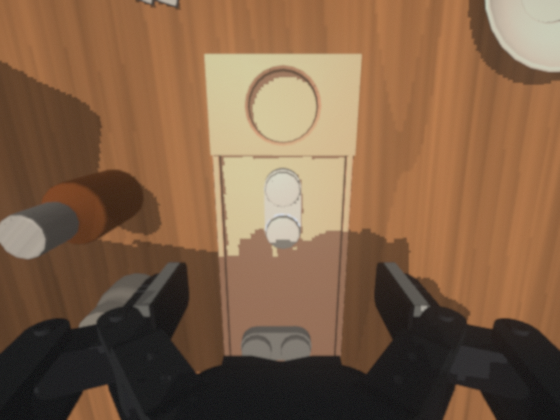

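Run:
```python
from act import *
b=[.4568,-.151]
arm.move_straight([.52,-.16,.20],v=.25)
arm.reach([*b,.16],OT); arm.move_straight([*b,.076],v=.1); st("at"); close_gripper(30); o=st("grip")
arm.move_straight([*b,.15],v=.1); o=st("lift")
w=[.5997,-.0862]
arm.move_straight([*w,.15],v=.15); st("over")
f=grab("wrist"); cv2.imwrite("pics/g7.png",f["img"])
```

```text
at t 23.01 pos [ 0.4575 -0.1512  0.0765] F [-0.1  0.3 -0.4] w 1.002 g 0.0
grip t 23.58 pos [ 0.4569 -0.1511  0.0763] F [-0.3  0.4  4.7] w 0.298 g 29.5
lift t 24.48 pos [ 0.4563 -0.1508  0.1493] F [-0.2  0.1 -3. ] w 0.295 g 29.6
over t 25.68 pos [ 0.599  -0.0864  0.1498] F [ 0.   0.6 -1.8] w 0.294 g 29.6
```

View pics/g7.png

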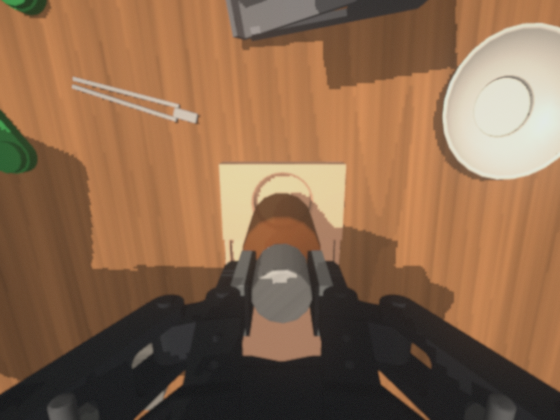

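Run:
```python
from act import *
w=[.5997,-.0862]
arm.move_straight([*w,.102],v=.1)
z=lower(w,.102,.077,lim=4,step=.0015,v=.03)
print(z)
if z<.0835:
    open_jaws(); st("open"); arm.move_straight([*w,.2],v=.15)
    arm.move_straight([.5,-.10,.25],v=.25)
    f=grab("wrist"); cv2.imwrite("pics/g8.png",f["img"])
    for m in models.masks_of("wrist","bottle")[:2]: print(m["score"],m["extent"],fit([(f,m["region"])],[[[a,b,c+.004] for a,b,c in P] for P in BOT],[600,-86],False))
```

```text
lowered F7.1 t 30.11 pos [ 0.6    -0.0863  0.0804] F [-2.2  1.2  5.2] w 0.294 g 30.3
0.07949999999999997
open t 30.73 pos [ 0.5997 -0.0862  0.0795] F [ 0.6 -0.2  0. ] w 0.997 g 0.0
0.81 [341.4, 146.0, 400.9, 198.5] (array([599.56633859, -86.43997889]), np.float64(0.9561343589438983))
```

Run:
```python
from act import *; from row import *
arm.reach([.45,0,.3],OT); arm.reach([.43,.22,.22],O)
P=np.array([.579,.2655,.025]); T=P+.012*Y+.0045*n
arm.move_straight(T+.08*n,v=.2)
f=grab("wrist"); st()
ms=[m for m in models.masks_of("wrist","case1") if m["score"]>.3]
for m in ms: print(m["extent"])
c=proj(f,P+.01*n); print(c); k=mask("wrist","case1",c)
for z in(.022,.025,.028): print(z,fit([(f,k)],[pts(q,0,z) for q in C0],[*(P[:2]*1000),7.9]))
```

```text
t 35.08 pos [0.542  0.2723 0.1024] F [-0.3  0.6 -0.3] w 1.001 g 0.0
[0.0, 176.9, 53.3, 268.5]
[243.0, 176.1, 288.2, 269.8]
[156.5, 174.4, 203.6, 267.4]
[172.7, 0.0, 289.4, 70.5]
[265.59456637 221.56112967]
0.022 (array([582.00433241, 265.25618295,   8.4875508 ]), np.float64(0.9689309695527054))
0.025 (array([579.39621821, 264.94920535,   7.91135344]), np.float64(0.9708142934677941))
0.028 (array([577.38236118, 264.76705375,   7.74436629]), np.float64(0.949586424490492))
```

Consistent (z≈0.025). Pick it.

Run:
```python
from act import *
T,o=pick2([.5794,.265,.025],.012,.0045)
if .3<o["width"]<.40:
    arm.move_straight(T+.06*n,v=.12); o=st("lift"); f=grab("wrist"); cv2.imwrite("pics/g9.png",f["img"])
    dx=held_dx(f,o); print("dx",dx)
    arm.move_straight(T+.16*n,v=.25)
    if abs(dx)<.012 and st()["width"]>.3:
        arm.reach([.45,0,.3],OT); p=tray(0,-.0315-dx,0); arm.reach([p[0],p[1],.12],OT)
        f=grab("wrist"); cv2.imwrite("pics/g10.png",f["img"]); st("above")
```

```text
down t 36.25 pos [0.5759 0.2767 0.0293] F [0.6 0.4 0.2] w 0.999 g 0.0
grip t 36.81 pos [0.5759 0.2766 0.0297] F [-3.5 -2.   5.9] w 0.339 g 39.3
lift t 37.46 pos [0.5507 0.2732 0.0833] F [ 0.4  0.9 -0.7] w 0.335 g 39.8
mask rows 201 340 cols 249 314
{-12: [232.6, 365.2, 281.7], -9: [226.5, 360.1, 281.7], -6: [220.3, 355.0, 281.7], -3: [214.0, 349.8, 281.7], 0: [207.6, 344.6, 281.7], 3: [201.2, 339.3, 281.7], 6: [194.7, 334.0, 281.7], 9: [188.1, 328.6, 281.7], 12: [181.4, 323.1, 281.7]}
dx 0.003092307692307687
 t 38.11 pos [0.509  0.2674 0.1741] F [-0.2  0.5 -1. ] w 0.334 g 39.8
above t 40.58 pos [ 0.5935 -0.2426  0.1215] F [-0.4  0.6  0.9] w 0.336 g 39.8
```

Run:
```python
from act import *
place(-.0315,.0031)
arm.reach([.50,-.17,.36],[180,0,90])
f=grab("wrist"); cv2.imwrite("pics/g11.png",f["img"]); im=f["img"][60:300,150:430]; cv2.imwrite("pics/g11c.png",cv2.resize(im,None,fx=2.5,fy=2.5,interpolation=cv2.INTER_CUBIC))
for m in models.masks_of("wrist","case1"):
    if m["score"]>.3: print(round(m["score"],2),m["extent"])
k=mask("wrist","bottle",(348,105)); print(fit([(f,k)],[[[a,b,c+.004] for a,b,c in P] for P in BOT],[600,-86],False))
st()
```

```text
lowered F12.0 t 43.67 pos [ 0.593  -0.2437  0.0055] F [-4.3  1.5 11.5] w 0.339 g 41.1
open t 44.27 pos [ 0.5928 -0.2437  0.0038] F [-0.1  0.4  0.8] w 1.002 g 0.0
0.95 [159.6, 40.9, 197.2, 87.0]
(array([599.20604273, -86.42625661]), np.float64(0.9374833448808826))
 t 46.19 pos [ 0.4998 -0.1701  0.3579] F [-0.4  0.   0.1] w 0.994 g 0.0
```

View pics/g11c.png

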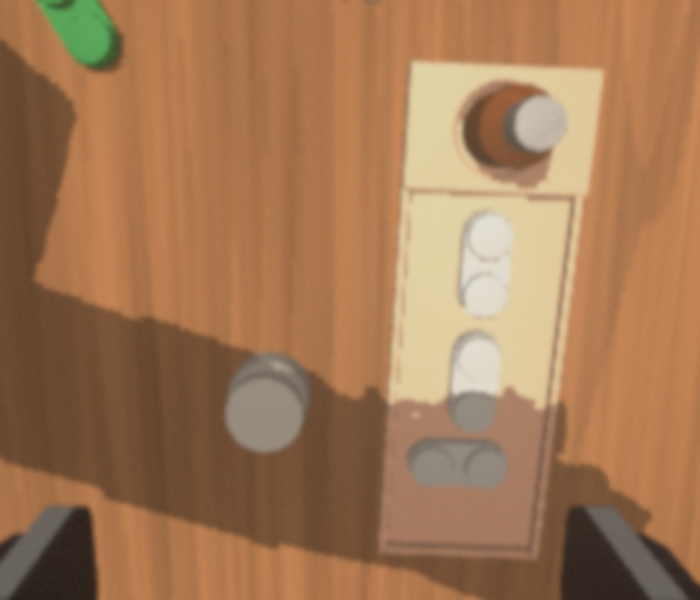

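The picture shows three flat, separate cases in the bay (crop centres (487,263), (475,380) and (458,463)). The bottle stands upright in the well at (515,122).

```bash
python3 -c "
from station import arm
print(arm.sign_off())"
```

```text
the job is handed in; nothing more can be done
None
```

The job is handed in at about 46 of the 72 s: the bay holds three lens cases, each lying flat, and the bottle stands upright in the well, about 0.5 mm off centre by the camera. The other two cases and the compact should still be on the shelf, but I did not photograph it again after the last pick, and the sign-off returned no verdict.

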